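Pack flat cookie cartons from the feed rack into the lidded bin

ROBOT

A 6-joint arm with a two-finger parallel gripper is mounted at the origin on a cart in front of the work surface, level with it; the furniture and walls round the work are solid. World frame = base frame: x ahead of the robot, y to its left, z up, the work surface at z = 0. Lengths are in m, angles in rad, forces in N, time in s.
With the tool pointing down it reaches from about 0.35 to 0.775 m from the base axis. Payload 5.5 kg.
Tool frame: the origin (TCP) lies midway between the tips of the shut fingers; the grasp point (between the pads) lies grasp_offset behind it (grasp_offset is the distance from the TCP to the grasp point, in m); z points along the fingers, y is the line along which they close (so a half turn about z gives the same grasp; the last joint's range is limited). The gripper opens to 85 mm and grips with 20 to 120 N. Pads are 22 mm wide; open, the fingers measure 114 mm over their backs; the gripper's body (76 mm by 85 mm) begins 54 mm behind the grasp point. The pads swing forward as they close: fully open they stand 13 mm farther back than shut.
Start: joints at [-1.417, 0.313, 0.046, 1.304, 0, 1.431], TCP at [0.167, -0.55, 0.231] pointing down, gripper open.
Joint ranges: [-2.76, 2.76], [-0.86, 1.69], [-1.03, 1.26], [-2.2, 2.34], [-1.47, 1.5], [-3.14, 3.14]. Speed limits (rad/s): [2.57, 2.57, 3.14, 3.14, 3.14, 3.14].

INTERFACE

Orientations are given as a unit quaternion [w, x, y, z].
In Python, from workcell import * gives the robot as it stands.
- The arm moves only by the tool step_arm, never from a script. Its argument "deltas" is a list of rows, each a list of 7 numbers: the shift along the world's x, y, z in mm, then the turn, a rotation vector about the world's x, y, z in degrees, then the gripper's target within -1 to 1 (fully open at 1, half-way at 0, shut at -1). A call has 1 to 5 rows; each row shifts and turns the commanded pose from where the row before left it; what a row does not reach is not made up. A row lasts 1/10 s, in which the tool goes at most 50 mm and 8.59 degrees, less where a joint would pass 70% of its speed; a pose out of reach is approached as far as the arm can. A call is refused whole if a number of a shift passes 50 or a number of a turn 8.59, either way. A call with a gripper value outside its range is refused whole. The fingers move at their own pace and stop on an object; "newtons" is the grip in N (left out, the last holds). Time passes only in rows, so rows that do not move let the fingers close. It gives the time, the measured TCP pose, the force, the opening and the grip force at its end, in the units of the state.
- get_state(): the state, without advancing time (a new reading comes with each control period).
- read_camera(name): name is "scene" or "top" or "wrist"; returns a dict with "image" (384x512x3 uint8, red, green, blue), "z_map" (384x512 float32, m along the optical axis (not along the pixel's ray), 0 where there is no reading), "K" (3x3 intrinsics, pixels), "world_from_camera" (4x4, takes a point from camera to world coordinates). Camera axes: x right, y down, z forward; pixel columns grow to the right and rows downward; lengths in m; the calibration is good to about 2 mm. A picture is of the moment at which its call begins.
- hand_in(): hands the job in; it is judged then, once.
The state is a dict: "clock": time; "joint_pos": joint angles; "qvel": joint speeds; "tau": joint torques, N m; "tcp_pos": TCP position; "orientation": TCP orientation; "wrist_force": force on the tool from outside, world axes, zero at the start; "ft_torque": the same for the moment, N m; "finger_gap": finger opening in m; "grip_force": force on a finger pad.
Only numpy, scipy, OpenCV 4.12 (cv2) and the standard library are available. Lean on these libraries where they do the work, as an engineer would, in place of code of your own. Each camera call takes 0.05 s, during which the arm holds its last target. There are 200 camera calls.

TASK

Lift the bin's blue lid right back, then empty the feed rack: press down on each flat cookie carton, draw it toward you out of its lane onto the open front of the rack, then pick it up and lay it flat inside the bin (one on top of another is fine). When every carton is in the bin, lower the lid gently by its handle until it is fully shut, and leave the other things on the table where they are.

Things in the scene. Friction and masses are not known exactly. Their poses are not given: they have to be found in the camera images.
- feed_rack: fixed feed rack: white slick floor plate 235 (x) x 213 (y) x 8 mm on the table. Origin at table height; +x to its closed back (away from the robot), +y left. Four lanes, 47 mm wide inside, centred at y = -78, -26, 26, 78 mm; metal walls 5 mm thick beside them, tops at z = 22 mm (outer two 24), run from x = 0 to the back wall at x = 105 mm
- rack_bridge (a point): centre of the top of the flat metal bridge over all the lanes, rack x = 60 to 95 mm, underside at z = 24 mm, top at z = 28 mm; because of it and the walls a carton in its lane cannot be lifted out or gripped at its sides
- rack_apron (a point): point at rack x = -60, y = 0, z = 8 mm, on top of the open apron: the floor in front of the lanes, rack x = -121 to 0 mm, without walls. It ends in a lip 4 mm high and 4 mm thick at x = -121 to -125 mm; a carton drawn against it has its centre at rack x = -75 mm and stands clear of the lanes
- bin: fixed light grey-white counter bin with a lid hinged along its far (+x) rim; outside 150 (x) x 150 (y) x 60 mm (z), walls and floor 4 mm thick. Origin under its centre on the table; +x points away from the robot to the hinge side
- bin_in (a point): centre of the bin's inner floor, 4 mm above the table; axes as the bin's. Inside room 142 (x) x 142 (y) mm, 56 mm deep
- bin_lid (a joint): blue lid of the bin, 150 x 150 x 6 mm, 150 g: 0 = fully shut, grows as its front edge is lifted, 1.75 rad = right back on its stop. Axis along the bin's y. A stiff friction hinge: it stays at any angle and moves with about 2 N up or 1 N down at the handle
- lid_handle (a point): middle of the black lid handle, an upright block 14 (lid x) x 22 (lid y) x 30 mm (standing 30 mm up from the lid's top; this point is 15 mm above the lid's top face), 22 mm from the lid's front edge. Pinched across its 22 mm (along the bin's y) it can turn between the fingers as the lid swings. With the lid back, the handle is on its far side
- lid_hinge (a point): point on the lid's hinge axis, mid-width, 75 mm behind the bin's centre (bin x), 60 mm above the table. With the lid shut the handle's middle is 128 mm in front of it and 21 mm above it
- carton_a_mid (a point): centre of flat cookie carton a: rigid, 92 (x) x 44 (y) x 12 mm (z), about 70 g, cardboard with a red band. All alike; two or three of the four are present, each in its own lane at the start, lengthwise, front 45 to 60 mm in front of the bridge. Slides on the rack with friction about 0.3; fingertips grip its top better
- carton_b_mid (a point): centre of flat cookie carton b: rigid, 92 (x) x 44 (y) x 12 mm (z), about 70 g, cardboard with a red band. All alike; two or three of the four are present, each in its own lane at the start, lengthwise, front 45 to 60 mm in front of the bridge. Slides on the rack with friction about 0.3; fingertips grip its top better
- carton_c_mid (a point): centre of flat cookie carton c: rigid, 92 (x) x 44 (y) x 12 mm (z), about 70 g, cardboard with a red band. All alike; two or three of the four are present, each in its own lane at the start, lengthwise, front 45 to 60 mm in front of the bridge. Slides on the rack with friction about 0.3; fingertips grip its top better
- carton_d_mid (a point): centre of flat cookie carton d: rigid, 92 (x) x 44 (y) x 12 mm (z), about 70 g, cardboard with a red band. All alike; two or three of the four are present, each in its own lane at the start, lengthwise, front 45 to 60 mm in front of the bridge. Slides on the rack with friction about 0.3; fingertips grip its top better
- timer: white dial timer, 66 mm across, 38 high, left of the bin; bystander, origin under its centre
- cup_a: small white measuring cup, 55 mm across, 40 high, at the right of the table; bystander, origin under its centre
- cup_b: small clear measuring cup, 50 mm across, 36 high, behind the bin on the left; bystander, origin under its centre
- label_roll: roll of white labels lying flat, 70 x 77 x 28 mm, left of the bin; bystander, origin under its centre
- tie_bundle_a: bundle of gold bag ties, 96 x 14 x 14 mm, at the right; bystander, origin under its centre
- carton_a: the same carton a, origin at the centre of its underside
- carton_b: the same carton b, origin at the centre of its underside
- carton_c: the same carton c, origin at the centre of its underside
- carton_d: the same carton d, origin at the centre of its underside
Mind the look-alikes: they are no part of the job. What is shaped like the carton_c but pink or purple is not meant.

How it is judged:
On the way, in this order (a step that is already met when the one before it is completed fails the run):
1. the lid is lifted right back (value of joint bin_lid above 1.5 rad), for 0.2 s.
2. every carton lies flat inside the open bin, let go (x of carton_a_mid in the frame of bin_in between -0.06 and 0.06 m and y of carton_a_mid in the frame of bin_in between -0.065 and 0.065 m and z of carton_a_mid in the frame of bin_in between 0 and 0.05 m and angle between the z axis of each of carton_a_mid, carton_b_mid, carton_c_mid, carton_d_mid and the z axis of bin_in, either way round below 0.3 rad and x of carton_b_mid in the frame of bin_in between -0.06 and 0.06 m and y of carton_b_mid in the frame of bin_in between -0.065 and 0.065 m and z of carton_b_mid in the frame of bin_in between 0 and 0.05 m and x of carton_c_mid in the frame of bin_in between -0.06 and 0.06 m and y of carton_c_mid in the frame of bin_in between -0.065 and 0.065 m and z of carton_c_mid in the frame of bin_in between 0 and 0.05 m and x of carton_d_mid in the frame of bin_in between -0.06 and 0.06 m and y of carton_d_mid in the frame of bin_in between -0.065 and 0.065 m and z of carton_d_mid in the frame of bin_in between 0 and 0.05 m and contact force between the fingers and carton_a below 0.1 N and contact force between the fingers and carton_b below 0.1 N and contact force between the fingers and carton_c below 0.1 N and contact force between the fingers and carton_d below 0.1 N and value of joint bin_lid above 1.2 rad), for 0.2 s.
3. the lid is shut (value of joint bin_lid below 0.05 rad), for 0.2 s.
At the end, for the whole second after the job is handed in: Every carton that is present lies inside the bin, at rest and flat (within 0.3 rad of level, either face up), and the lid is shut (below 0.05 rad) (x of carton_a_mid in the frame of bin_in between -0.06 and 0.06 m and y of carton_a_mid in the frame of bin_in between -0.065 and 0.065 m and z of carton_a_mid in the frame of bin_in between 0 and 0.05 m and angle between the z axis of each of carton_a_mid, carton_b_mid, carton_c_mid, carton_d_mid and the z axis of bin_in, either way round below 0.3 rad and x of carton_b_mid in the frame of bin_in between -0.06 and 0.06 m and y of carton_b_mid in the frame of bin_in between -0.065 and 0.065 m and z of carton_b_mid in the frame of bin_in between 0 and 0.05 m and x of carton_c_mid in the frame of bin_in between -0.06 and 0.06 m and y of carton_c_mid in the frame of bin_in between -0.065 and 0.065 m and z of carton_c_mid in the frame of bin_in between 0 and 0.05 m and x of carton_d_mid in the frame of bin_in between -0.06 and 0.06 m and y of carton_d_mid in the frame of bin_in between -0.065 and 0.065 m and z of carton_d_mid in the frame of bin_in between 0 and 0.05 m and linear speed of each of carton_a, carton_b, carton_c, carton_d below 0.03 m/s and value of joint bin_lid below 0.05 rad); the robot touches nothing.
It fails at once if the lid is slammed: it swings shut faster than 2.5 rad/s (velocity of joint bin_lid below -2.5 rad/s).
It fails at once if a bystander (timer, cups, label roll, tie bundle) is moved more than 30 mm (distance of any of timer, cup_a, cup_b, label_roll, tie_bundle_a from where it was at the start of the episode above 0.03 m).
Of carton_a, carton_b, carton_c, carton_d only 2 to 3 are there at a start; the rules pass over those that are not, and their reading is None.
At some moment in a run one of carton_a, carton_b, carton_c, carton_d may be knocked a few centimetres aside while the robot is not near it.
Once in a run the grip may slacken for a moment while it holds something.
It also fails if it takes over 210 s, if anything falls off the work surface, if the arm or the gripper's body presses on something with over 40 N, if the wrist force passes 120 N, or if a joint passes its speed limit or range.

## Working session

There is one attempt and no reset: what is moved stays moved. The work goes in short steps, Python scripts to look and compute and a tool call to move; the robot and the scene stay as the last step left them, time stands still between calls to the robot, and variables do not carry over. Pictures are saved under pics/ and viewed, at most 14 in all, crops included, and the job is handed in when it is done.

Besides the shell and the picture viewer there is one more tool, called after ">>>" by a JSON object that holds its "name" and its "arguments", one argument or row to a line. step_arm: Moves the arm, as the interface text tells. Its arguments: {"type":"object","properties":{"deltas":{"type":"array","items":{"type":"array","items":{"type":"number"}}},"newtons":{"type":"number"}},"required":["deltas"]}

```bash
mkdir -p pics; ls
python3 - <<'E'
from workcell import *
import cv2,numpy as np
s=get_state();print({k:(np.round(v,3).tolist() if not isinstance(v,dict) else v) for k,v in s.items()})
try: print(grasp_offset)
except Exception as e: print(e)
for n in("scene","top"):
    c=read_camera(n);cv2.imwrite(f"pics/{n}0.png",c["image"][:,:,::-1]);np.savez(f"{n}0.npz",**c);print(n,np.round(c["K"],1).tolist(),np.round(c["world_from_camera"],3).tolist())
E
```

```text
pics
{'clock': 0.0, 'joint_pos': [-1.417, 0.314, 0.045, 1.304, -0.0, 1.431], 'qvel': [-0.001, -0.0, 0.001, 0.0, 0.001, -0.001], 'tau': [-0.001, -48.063, 29.854, 0.019, -0.0, -0.0], 'tcp_pos': [0.166, -0.55, 0.23], 'orientation': [-0.001, 0.989, 0.146, -0.0], 'wrist_force': [0.067, -0.944, -0.707], 'ft_torque': [-0.014, 0.015, -0.041], 'grip_force': 0.0, 'finger_gap': 0.085}
0.0187
scene [[434.0, 0.0, 249.5], [0.0, 434.0, 190.8], [0.0, 0.0, 1.0]] [[-0.868, -0.353, 0.349, 0.102], [-0.496, 0.591, -0.636, 0.784], [0.018, -0.725, -0.688, 1.053], [0.0, 0.0, 0.0, 1.0]]
top [[449.7, 0.0, 258.1], [0.0, 449.7, 189.9], [0.0, 0.0, 1.0]] [[0.072, -0.93, 0.36, -0.058], [-0.997, -0.066, 0.031, -0.177], [-0.005, -0.361, -0.933, 1.684], [0.0, 0.0, 0.0, 1.0]]
```

View pics/scene0.png

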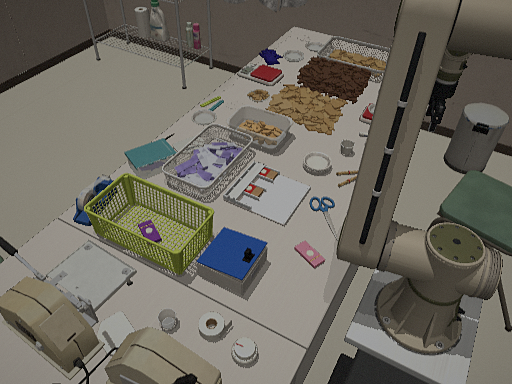

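View pics/top0.png

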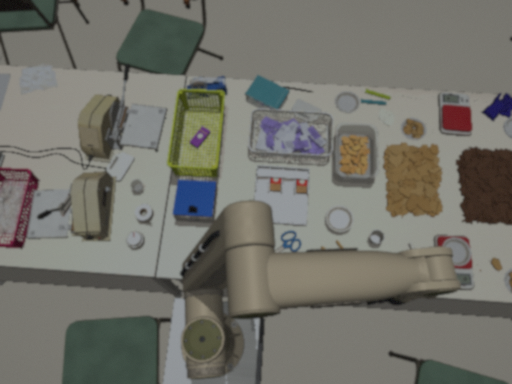

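Scene view: the bin with its blue lid is at (232,255) with the handle at (249,255). The rack is at (268,192), with two white and red cartons at about (250,190) and (270,174). The look-alikes are a pink carton at (309,253) and a purple one in the green basket at (149,231). Neither is meant. I'll check with a close crop and measure.

```bash
cat > h.py <<'E'
import numpy as np,cv2
def W(c,u,v,z=None):
    K=c["K"];T=c["world_from_camera"]
    d=T[:3,:3]@np.array([(u-K[0,2])/K[0,0],(v-K[1,2])/K[1,1],1.]);o=T[:3,3]
    if z is None: return o+d*c["z_map"][int(round(v)),int(round(u))]
    return o+d*(z-o[2])/d[2]
def cloud(c):
    K=c["K"];T=c["world_from_camera"];v,u=np.mgrid[:384,:512];z=c["z_map"]
    p=np.stack([(u-K[0,2])/K[0,0]*z,(v-K[1,2])/K[1,1]*z,z],-1)
    return p@T[:3,:3].T+T[:3,3]
def P(c,w):
    T=c["world_from_camera"];q=c["K"]@(T[:3,:3].T@(np.asarray(w)-T[:3,3]));return q[:2]/q[2]
E
python3 - <<'E'
from h import *
for n in("scene","top"):
    c=dict(np.load(n+"0.npz"));im=c["image"];hsv=cv2.cvtColor(im,cv2.COLOR_RGB2HSV)
    reg=dict(scene=(190,220,280,300),top=(165,170,225,225))[n]
    m=cv2.inRange(hsv,(105,130,50),(125,255,255));
    mm=np.zeros_like(m);mm[reg[1]:reg[3],reg[0]:reg[2]]=m[reg[1]:reg[3],reg[0]:reg[2]]
    k=max(cv2.findContours(mm,0,2)[0],key=cv2.contourArea)
    print(n,"lid minrect on z .066:")
    w=np.array([W(c,u,v,.066)[:2] for u,v in cv2.convexHull(k)[:,0]]);r=cv2.minAreaRect((w*1000).astype(np.float32));print(r)
    cl=cloud(c);print("z lid med",np.median(cl[mm>0][:,2]))
    reg=dict(scene=(225,160,310,225),top=(250,165,315,225))[n]
    sub=np.zeros_like(m);sub[reg[1]:reg[3],reg[0]:reg[2]]=1
    red=((cv2.inRange(hsv,(0,110,60),(14,255,255))|cv2.inRange(hsv,(172,110,60),(180,255,255)))>0)&(sub>0)
    nn,lab,st,ce=cv2.connectedComponentsWithStats(red.astype(np.uint8))
    for i in range(1,nn):
        if st[i,4]>5: print("red",ce[i].round(1),st[i],W(c,*ce[i],.020).round(4),"zmed",np.median(cl[lab==i][:,2]).round(4))
    x,y,X,Y=(190,150,330,300) if n=="scene" else(160,150,330,240)
    s=4 if n=="scene" else 4
    cv2.imwrite(f"pics/{n}_crop.png",cv2.resize(im[y:Y,x:X,::-1],None,fx=s,fy=s,interpolation=cv2.INTER_CUBIC))
E
```

```text
scene lid minrect on z .066:
((519.5105590820312, 118.58064270019531), (146.3348388671875, 153.72488403320312), 2.7013304233551025)
z lid med 0.07448063136108107
red [265.2 171.7] [259 167  12  10  41] [ 0.627  -0.2872  0.02  ] zmed 0.0198
red [250.5 188.6] [245 184  11  10  44] [ 0.6285 -0.1816  0.02  ] zmed 0.0198
top lid minrect on z .066:
((517.3863525390625, 116.9490737915039), (139.47579956054688, 146.57473754882812), 0.416595995426178)
z lid med 0.0750801008992048
red [275.3 182.1] [271 179  10   7  43] [ 0.6228 -0.1877  0.02  ] zmed 0.0211
red [301.4 184.1] [297 180  10   8  49] [ 0.6214 -0.2919  0.02  ] zmed 0.0207
```

View pics/scene_crop.png

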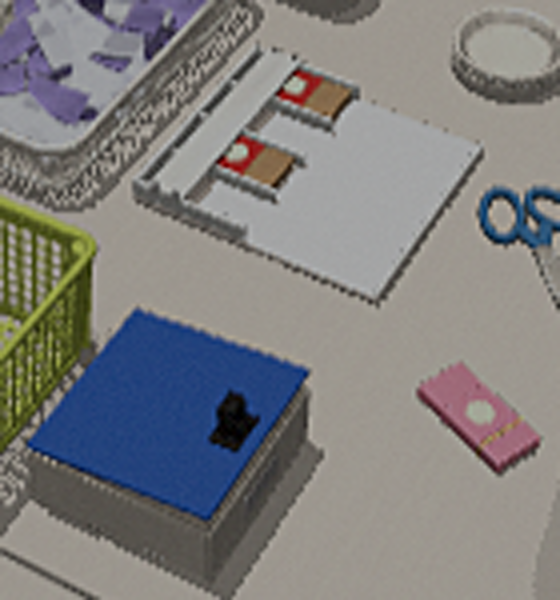

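View pics/top_crop.png

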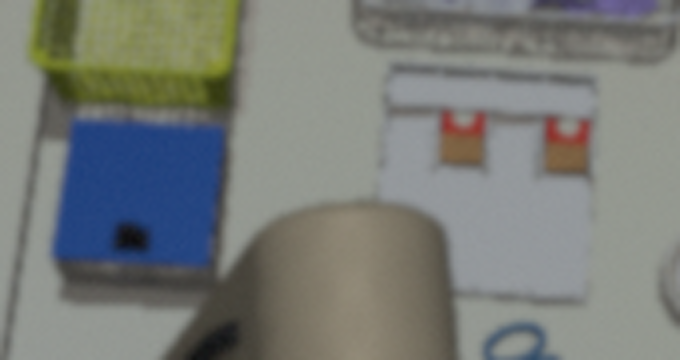

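Both cartons are confirmed: white and brown with a red band, lying in two of the lanes. The other two lanes are empty. The pink carton lies loose on the table. I'll move up toward the rack for a wrist view.

>>> {"name": "step_arm", "arguments": {
  "deltas": [
    [19, 31, 12, 0, 0, 8.2, 1],
    [19, 31, 12, 0, 0, 8.2, 1],
    [19, 31, 12, 0, 0, 8.2, 1],
    [19, 31, 12, 0, 0, 8.2, 1],
    [19, 31, 12, 0, 0, 8.2, 1]
  ]
}}

```text
clock: 0.6
tcp_pos: [0.2619, -0.3939, 0.2914]
orientation: [-0.0, 0.874, 0.486, 0.0]
wrist_force: [-0.7, -0.3, 0.1]
finger_gap: 0.0852
grip_force: 0.0
```

>>> {"name": "step_arm", "arguments": {
  "deltas": [
    [19, 31, 12, 0, 0, 8.2, 1],
    [19, 31, 12, 0, 0, 8.2, 1],
    [19, 31, 12, 0, 0, 8.2, 1],
    [19, 31, 12, 0, 0, 8.2, 1],
    [19, 31, 12, 0, 0, 8.2, 1]
  ]
}}

```text
clock: 1.1
tcp_pos: [0.3569, -0.2389, 0.3516]
orientation: [-0.0, 0.648, 0.761, 0.0]
wrist_force: [0.8, -0.3, -0.5]
finger_gap: 0.0853
grip_force: 0.0
```

Run:
```python
from workcell import *
from h import *
s=get_state();print(np.round(s["tcp_pos"],3),np.round(s["orientation"],3),np.round(s["joint_pos"],2))
c=read_camera("wrist");np.savez("w0.npz",**c);cv2.imwrite("pics/w0.png",c["image"][:,:,::-1]);print(c["K"],c["world_from_camera"].round(3))
for n in("scene0","top0"):
    d=dict(np.load(n+".npz"));hsv=cv2.cvtColor(d["image"],cv2.COLOR_RGB2HSV);m=cv2.inRange(hsv,(105,130,50),(125,255,255))
    cl=cloud(d);sel=(m>0)&(cl[...,0]>.42)&(cl[...,0]<.62)&(cl[...,1]>.03)&(cl[...,1]<.2)&(cl[...,2]<.12)
    p=cl[sel];A=np.c_[p[:,0]-.52,p[:,1]-.118,np.ones(len(p))];print(n,len(p),np.linalg.lstsq(A,p[:,2],rcond=None)[0])
    b=(d["image"].max(2)<45)&(cl[...,0]>.42)&(cl[...,0]<.5)&(cl[...,1]>.08)&(cl[...,1]<.16)&(cl[...,2]>.06)
    print("handle",b.sum(),cl[b].mean(0),cl[b].max(0),cl[b].min(0))
```

```text
[ 0.357 -0.239  0.352] [-0.     0.648  0.761  0.   ] [-0.78  0.02 -0.02  1.53  0.    0.63]
[[264.38658043   0.         256.23730443]
 [  0.         264.38658043 188.86937709]
 [  0.           0.           1.        ]] [[ 0.987  0.151  0.05   0.344]
 [ 0.159 -0.936 -0.313 -0.158]
 [ 0.     0.317 -0.949  0.495]
 [ 0.     0.     0.     1.   ]]
scene0 1940 [-0.11167467 -0.00395793  0.07436424]
handle 97 [0.46360605 0.12581962 0.09329316] [0.4785752  0.13801838 0.11323528] [0.45347326 0.10629621 0.0751613 ]
top0 1256 [-0.11849343 -0.0036795   0.07474611]
handle 26 [0.46145687 0.11477132 0.09569394] [0.46555462 0.12440163 0.11112447] [0.45650227 0.10530778 0.07623301]
```

View pics/w0.png

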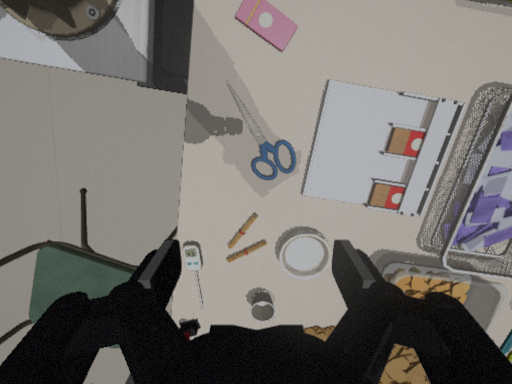

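The wrist view shows the rack: its front lip runs (331,80)-(303,195), the cartons are at (405,142) and (387,195), and the bridge is at (430,160). I'll fit the rack and carton poses from this view.

```bash
cat >> h.py <<'E'
def reds(c,z=.020,box=(.35,.75,-.4,.25)):
    hsv=cv2.cvtColor(c["image"],cv2.COLOR_RGB2HSV);cl=cloud(c)
    m=(cv2.inRange(hsv,(0,110,60),(12,255,255))|cv2.inRange(hsv,(172,150,60),(180,255,255)))
    n,lab,st,ce=cv2.connectedComponentsWithStats(m)
    for i in range(1,n):
        p=W(c,*ce[i],z)
        if st[i,4]>20 and box[0]<p[0]<box[1] and box[2]<p[1]<box[3]: print("red",ce[i].round(1),st[i].tolist(),p.round(4),"z",np.median(cl[lab==i][:,2]).round(4))
E
python3 - <<'E'
from h import *
c=dict(np.load("w0.npz"));cl=cloud(c);im=c["image"].astype(int)
hsv=cv2.cvtColor(c["image"],cv2.COLOR_RGB2HSV)
u,v=np.meshgrid(np.arange(512),np.arange(384))
print("table z",np.median(cl[100:130,220:300][...,2]),"apron",np.median(cl[130:160,340:360][...,2]))
reds(c)
m=(cl[...,2]>.0045)&(cl[...,2]<.04)&(u>295)&(u<470)&(v>70)&(v<220)
m=cv2.morphologyEx(m.astype(np.uint8),cv2.MORPH_OPEN,np.ones((3,3)))
k=max(cv2.findContours(m,0,2)[0],key=cv2.contourArea);print(cv2.contourArea(k),cv2.approxPolyDP(k,4,True)[:,0].tolist())
# 4 corners at known heights
r=cv2.minAreaRect((np.array([cl[y,x,:2] for x,y in k[:,0]])*1000).astype(np.float32));print(r,cv2.boxPoints(r).round(1).tolist())
br=(cl[...,2]>.0255)&(cl[...,2]<.033)&(u>380)&(u<470)&(v>85)&(v<220)
r=cv2.minAreaRect((cl[br][:,:2]*1000).astype(np.float32));print("bridge",br.sum(),r,cl[br].mean(0))
cv2.imwrite("pics/w0c.png",cv2.resize(c["image"][65:225,285:475,::-1],None,fx=4,fy=3.7,interpolation=cv2.INTER_CUBIC))
E
```

```text
table z 0.000384620073907993 apron 0.008702740727244335
red [411.9 142.7] [403, 131, 22, 26, 251] [ 0.6308 -0.1841  0.02  ] z 0.021
red [392.5 196.6] [384, 186, 21, 23, 221] [ 0.6295 -0.2884  0.02  ] z 0.0208
15431.5 [[329, 79], [302, 194], [422, 215], [465, 102]]
((577.7440185546875, -210.1046142578125), (213.32608032226562, 236.57630920410156), 89.72193908691406) [[458.8999938964844, -316.20001220703125], [695.5, -317.29998779296875], [696.5, -104.0], [460.0, -102.9000015258789]]
bridge 2778 ((685.3232421875, -206.30287170410156), (161.90573120117188, 233.33612060546875), 9.887650489807129) [ 0.66727478 -0.20446626  0.02842107]
```

View pics/w0c.png

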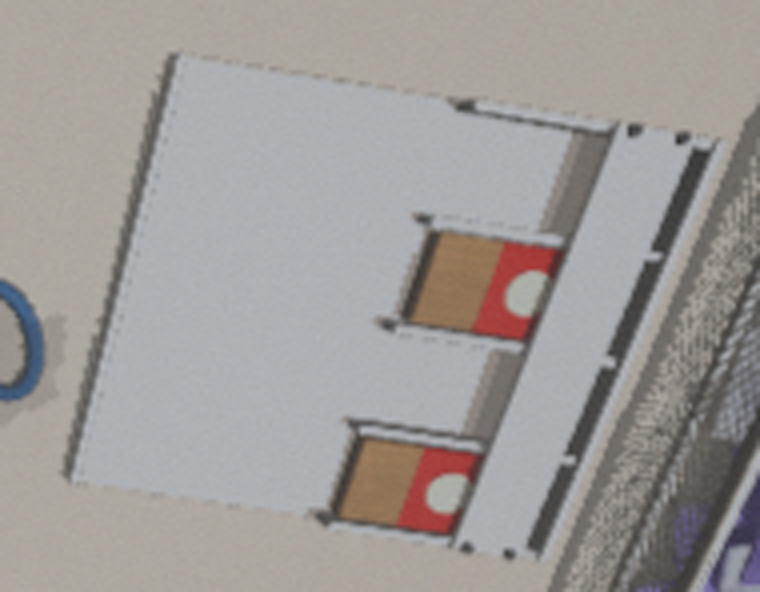

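Rack fit: the plate measures 213 x 237 mm, as expected. Its origin is at (0.585, -0.210) with yaw ≈ 0, and the cartons are in the lanes at y = -0.184 and -0.288, which matches the lane centres. The lid starts about 0.115 rad open. I'll look at the bin from near.

>>> {"name": "step_arm", "arguments": {
  "deltas": [
    [8, 34, -5, 0, 0, 8.1, 1],
    [8, 34, -5, 0, 0, 8.1, 1],
    [8, 34, -5, 0, 0, 8.1, 1],
    [8, 34, -5, 0, 0, 8.1, 1],
    [8, 34, -5, 0, 0, 8.1, 1]
  ]
}}

```text
clock: 1.65
tcp_pos: [0.3964, -0.069, 0.3259]
orientation: [-0.0, 0.345, 0.939, 0.0]
wrist_force: [1.0, 0.4, -0.3]
finger_gap: 0.0853
grip_force: 0.0
```

>>> {"name": "step_arm", "arguments": {
  "deltas": [
    [8, 34, -5, 0, 0, 8.1, 1],
    [8, 34, -5, 0, 0, 8.1, 1],
    [8, 34, -5, 0, 0, 8.1, 0],
    [8, 34, -5, 0, 0, 8.1, 0],
    [8, 34, -5, 0, 0, 8.1, 0]
  ]
}}

```text
clock: 2.15
tcp_pos: [0.4364, 0.1011, 0.3008]
orientation: [-0.0, -0.001, 1.0, 0.0]
wrist_force: [0.4, -0.7, 0.3]
finger_gap: 0.0442
grip_force: 0.0
```

Run:
```python
from workcell import *
from h import *
s=get_state();print(np.round(s["tcp_pos"],4),np.round(s["orientation"],4),np.round(s["joint_pos"],2),s["finger_gap"])
c=read_camera("wrist");np.savez("w1.npz",**c);cv2.imwrite("pics/w1.png",c["image"][:,:,::-1])
w0=dict(np.load("w0.npz"))
for q in((388.75,139.3),(371.3,193.4)): print("carton front",W(w0,*q,.02).round(4))
cl=cloud(c);hsv=cv2.cvtColor(c["image"],cv2.COLOR_RGB2HSV);m=(cv2.inRange(hsv,(105,130,40),(125,255,255))>0)&(cl[...,0]>.4)&(cl[...,0]<.63)&(cl[...,1]>.02)&(cl[...,1]<.22)&(cl[...,2]>.05)&(cl[...,2]<.1)
p=cl[m];A=np.c_[p[:,0]-.52,p[:,1]-.118,np.ones(len(p))];print(len(p),np.linalg.lstsq(A,p[:,2],rcond=None)[0])
r=cv2.minAreaRect((p[:,:2]*1000).astype(np.float32));print(r,cv2.boxPoints(r).round(1).tolist())
b=(c["image"].max(2)<60)&(cl[...,0]>.42)&(cl[...,0]<.52)&(cl[...,1]>.07)&(cl[...,1]<.17)&(cl[...,2]>.095)&(cl[...,2]<.14)
print("handle top",b.sum(),cl[b].mean(0),cl[b].max(0),cl[b].min(0))
```

```text
[0.4364 0.1011 0.3008] [-2.0e-04 -1.4e-03  1.0e+00  0.0e+00] [ 0.05  0.05 -0.1   1.41  0.    0.05] 0.04424224391188952
carton front [ 0.588  -0.1849  0.02  ]
carton front [ 0.5874 -0.2886  0.02  ]
7458 [-0.10790959 -0.0013171   0.07511284]
((519.2123413085938, 120.26527404785156), (149.067626953125, 147.95350646972656), 0.8607731461524963) [[443.6000061035156, 193.10000610351562], [445.79998779296875, 45.20000076293945], [594.7999877929688, 47.400001525878906], [592.5999755859375, 195.39999389648438]]
handle top 191 [0.46618479 0.11969564 0.10747748] [0.47482655 0.13102642 0.11262087] [0.46053787 0.10940409 0.09578406]
```

View pics/w1.png

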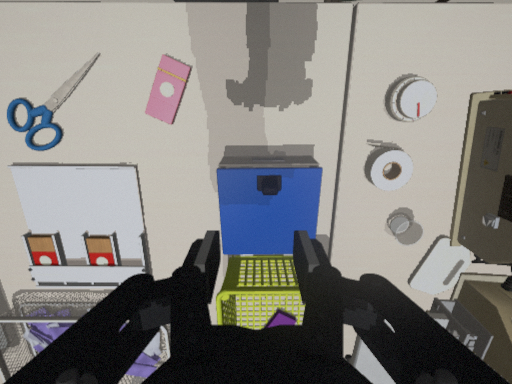

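The view shows the lid at (270,210) with the handle at (268,185). Measured: lid 149 x 148 mm, centre (0.519, 0.120), yaw +0.9°, about 0.11 rad open, handle middle near (0.469, 0.1195, 0.095). Next I'll pinch the handle and work out the arc.

>>> {"name": "step_arm", "arguments": {
  "deltas": [
    [17, 9, -50, 0, 0, 0.5, 0],
    [16, 9.4, -50, 0, 0, 0.4, 0],
    [0, 0, -50, 0, 0, 0, 0],
    [0, 0, -45, 0, 0, 0, 0],
    [0, 0, -24, 0, 0, 0, 0]
  ],
  "newtons": 30
}}

```text
clock: 2.7
tcp_pos: [0.4643, 0.1166, 0.0846]
orientation: [-0.003, -0.006, 1.0, -0.0]
wrist_force: [-0.5, -1.1, -0.8]
finger_gap: 0.0426
grip_force: 0.0
```

>>> {"name": "step_arm", "arguments": {
  "deltas": [
    [0, 0, 0, 0, 0, 0, 0],
    [0, 0, 0, 0, 0, 0, -1],
    [0, 0, 0, 0, 0, 0, -1],
    [0, 0, 0, 0, 0, 0, -1],
    [0, 0, 0, 0, 0, 0, -1]
  ]
}}

```text
clock: 3.2
tcp_pos: [0.4679, 0.1191, 0.0906]
orientation: [0.001, -0.007, 1.0, 0.003]
wrist_force: [-1.6, 9.0, -1.9]
finger_gap: 0.0211
grip_force: 33.8
```

Run:
```python
import numpy as np
a=np.linspace(.27,1.86,16);x=-129.7*np.cos(a);z=129.7*np.sin(a)
print(np.c_[np.diff(x),np.diff(x)*.0154,np.diff(z)].round(1).tolist())
```

```text
[[4.4, 0.1, 13.0], [5.7, 0.1, 12.5], [7.0, 0.1, 11.8], [8.2, 0.1, 11.0], [9.3, 0.1, 10.1], [10.4, 0.2, 9.0], [11.2, 0.2, 7.9], [12.0, 0.2, 6.7], [12.7, 0.2, 5.3], [13.2, 0.2, 4.0], [13.5, 0.2, 2.6], [13.7, 0.2, 1.1], [13.7, 0.2, -0.3], [13.6, 0.2, -1.8], [13.4, 0.2, -3.2]]
```

>>> {"name": "step_arm", "arguments": {
  "deltas": [
    [4.4, 0.1, 13.0, 0, 0, 0, -1],
    [5.7, 0.1, 12.5, 0, 0, 0, -1],
    [7.0, 0.1, 11.8, 0, 0, 0, -1],
    [8.2, 0.1, 11.0, 0, 0, 0, -1],
    [9.3, 0.1, 10.1, 0, 0, 0, -1]
  ]
}}

```text
clock: 3.7
tcp_pos: [0.5041, 0.1196, 0.1494]
orientation: [0.002, -0.007, 1.0, 0.003]
wrist_force: [5.0, 9.2, -13.1]
finger_gap: 0.0207
grip_force: 29.9
```

>>> {"name": "step_arm", "arguments": {
  "deltas": [
    [10.4, 0.2, 9.0, 0, 0, 0, -1],
    [11.2, 0.2, 7.9, 0, 0, 0, -1],
    [12, 0.2, 6.7, 0, 0, 0, -1],
    [12.7, 0.2, 5.3, 0, 0, 0, -1],
    [13.2, 0.2, 4.0, 0, 0, 0, -1]
  ]
}}

```text
clock: 4.2
tcp_pos: [0.561, 0.1203, 0.1814]
orientation: [-0.0, -0.007, 1.0, 0.002]
wrist_force: [-1.5, 6.4, -8.1]
finger_gap: 0.021
grip_force: 29.6
```

>>> {"name": "step_arm", "arguments": {
  "deltas": [
    [13.5, 0.2, 2.6, 0, 0, 0, -1],
    [13.7, 0.2, 1.1, 0, 0, 0, -1],
    [13.7, 0.2, -0.3, 0, 0, 0, -1],
    [13.6, 0.2, -1.8, 0, 0, 0, -1],
    [13.4, 0.2, -3.2, 0, 0, 0, -1]
  ]
}}

```text
clock: 4.7
tcp_pos: [0.6299, 0.1212, 0.1815]
orientation: [0.001, -0.007, 1.0, 0.002]
wrist_force: [-2.3, 6.1, 1.8]
finger_gap: 0.0208
grip_force: 32.1
```

Run:
```python
from workcell import *
from h import *
c=read_camera("scene");np.savez("s1.npz",**c);cv2.imwrite("pics/s1.png",cv2.resize(c["image"][150:320,130:360,::-1],None,fx=3.4,fy=3.4))
s=get_state();print(s["tcp_pos"],s["wrist_force"],s["orientation"])
```

```text
[0.63219543 0.12125276 0.18095432] [2.424364   5.88917169 1.68338053] [ 0.00230525 -0.00685048  0.99997172  0.00207922]
```

View pics/s1.png

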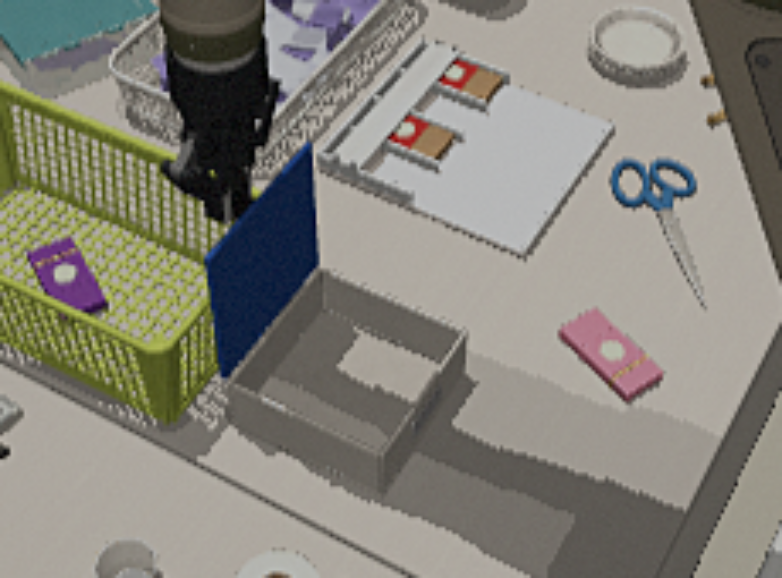

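The lid stands right back at about 1.7 rad, and the bin is open and empty. I'll release the handle, rise clear and go over the left carton at y = -0.184 with the fingers shut.

>>> {"name": "step_arm", "arguments": {
  "deltas": [
    [0, 0, 0, 0, 0, 0, 0.1],
    [0, 0, 0, 0, 0, 0, 0.1],
    [5, 0, 10, 0, 0, 0, 0.1],
    [5, 0, 40, 0, 0, 0, 0.1],
    [0, 0, 40, 0, 0, 0, 0.1]
  ]
}}

```text
clock: 5.25
tcp_pos: [0.6389, 0.1188, 0.2695]
orientation: [-0.001, -0.006, 1.0, -0.0]
wrist_force: [0.8, 0.4, 0.9]
finger_gap: 0.047
grip_force: 0.0
```

>>> {"name": "step_arm", "arguments": {
  "deltas": [
    [-5, -45, 10, 0, 0, 0, -1],
    [-5, -45, 0, 0, 0, 0, -1],
    [-5, -45, 0, 0, 0, 0, -1],
    [-5, -45, 0, 0, 0, 0, -1],
    [-5, -45, -20, 0, 0, 0, -1]
  ]
}}

```text
clock: 5.75
tcp_pos: [0.6153, -0.1081, 0.2627]
orientation: [0.004, -0.006, 1.0, -0.001]
wrist_force: [2.2, 0.1, -1.0]
finger_gap: -0.0002
grip_force: 0.0
```

>>> {"name": "step_arm", "arguments": {
  "deltas": [
    [-5, -45, -50, 0, 0, 0, -1],
    [0, -36, -50, 0, 0, 0, -1],
    [0, 0, -50, 0, 0, 0, -1],
    [0, 0, -35, 0, 0, 0, -1],
    [0, 0, 0, 0, 0, 0, -1]
  ]
}}

```text
clock: 6.25
tcp_pos: [0.6065, -0.1675, 0.0912]
orientation: [-0.004, -0.006, 1.0, 0.002]
wrist_force: [-0.5, 1.0, 0.2]
finger_gap: 0.0002
grip_force: 0.0
```

Run:
```python
from workcell import *
from h import *
s=get_state();print(s["tcp_pos"],s["wrist_force"],s["orientation"],s["finger_gap"])
c=read_camera("scene");np.savez("s2.npz",**c);reds(c)
cl=cloud(c);hsv=cv2.cvtColor(c["image"],cv2.COLOR_RGB2HSV)
m=(cv2.inRange(hsv,(105,130,30),(125,255,255))>0)&(cl[...,0]>.5)&(cl[...,0]<.67)&(cl[...,1]>.03)&(cl[...,1]<.22)&(cl[...,2]>.07)&(cl[...,2]<.22)
p=cl[m];A=np.c_[p[:,2],p[:,1],np.ones(len(p))];k=np.linalg.lstsq(A,p[:,0],rcond=None)[0];print(len(p),"lid tan past vertical",k)
```

```text
[ 0.60651338 -0.16752989  0.09118213] [-0.5309627   1.01372595  0.22751099] [-0.00443115 -0.00573036  0.99997222  0.00175901] 0.0001745886073955541
red [265.2 171.7] [259, 167, 12, 10, 41] [ 0.627  -0.2872  0.02  ] z 0.0196
red [250.3 188.6] [244, 184, 12, 10, 46] [ 0.6292 -0.1816  0.02  ] z 0.0204
1187 lid tan past vertical [ 0.03638017 -0.01153742  0.59151083]
```

>>> {"name": "step_arm", "arguments": {
  "deltas": [
    [2, -8, 0, 0, 0, 0, -1],
    [0, -8.5, -20, 0, 0, 0, -1],
    [0, 0, -35, 0, 0, 0, -1],
    [0, 0, -12, 0, 0, 0, -1],
    [0, 0, 0, 0, 0, 0, -1]
  ]
}}

```text
clock: 6.8
tcp_pos: [0.6126, -0.1847, 0.029]
orientation: [-0.0, -0.006, 1.0, 0.0]
wrist_force: [0.2, -0.3, 0.9]
finger_gap: -0.0002
grip_force: 0.0
```

>>> {"name": "step_arm", "arguments": {
  "deltas": [
    [0, 0, -4, 0, 0, 0, -1],
    [0, 0, 0, 0, 0, 0, -1]
  ]
}}

```text
clock: 7.0
tcp_pos: [0.6139, -0.1851, 0.0265]
orientation: [0.001, -0.007, 1.0, -0.001]
wrist_force: [0.4, -1.3, -0.1]
finger_gap: 0.0002
grip_force: 0.0
```

>>> {"name": "step_arm", "arguments": {
  "deltas": [
    [-2, 0, -5, 0, 0, 0, -1],
    [0, 0, 0, 0, 0, 0, -1]
  ]
}}

```text
clock: 7.2
tcp_pos: [0.6107, -0.1848, 0.0202]
orientation: [0.0, -0.006, 1.0, -0.0]
wrist_force: [-0.6, 0.0, 1.1]
finger_gap: -0.0001
grip_force: 0.0
```

>>> {"name": "step_arm", "arguments": {
  "deltas": [
    [0, 0, -3, 0, 0, 0, -1],
    [0, 0, 0, 0, 0, 0, -1]
  ]
}}

```text
clock: 7.4
tcp_pos: [0.6118, -0.1853, 0.02]
orientation: [0.002, -0.006, 1.0, -0.001]
wrist_force: [-3.2, 1.6, 14.7]
finger_gap: 0.0002
grip_force: 7.4
```

It presses at 15 N with the tip at z = 0.020, which is the carton top. Drawing it out.

>>> {"name": "step_arm", "arguments": {
  "deltas": [
    [-8, 0, 0, 0, 0, 0, -1],
    [-12, 0, 0, 0, 0, 0, -1],
    [-12, 0, 0, 0, 0, 0, -1],
    [-12, 0, 0, 0, 0, 0, -1],
    [-12, 0, 0, 0, 0, 0, -1]
  ]
}}

```text
clock: 7.9
tcp_pos: [0.558, -0.1862, 0.02]
orientation: [0.004, -0.007, 1.0, -0.002]
wrist_force: [3.5, -0.6, 10.4]
finger_gap: 0.0003
grip_force: 5.2
```

>>> {"name": "step_arm", "arguments": {
  "deltas": [
    [-12, 0, 0, 0, 0, 0, -1],
    [-12, 0, 0, 0, 0, 0, -1],
    [-12, 0, 0, 0, 0, 0, -1],
    [-12, 0, 0, 0, 0, 0, -1],
    [-12, 0, 0, 0, 0, 0, -1]
  ]
}}

```text
clock: 8.4
tcp_pos: [0.4984, -0.1866, 0.02]
orientation: [0.004, -0.007, 1.0, -0.002]
wrist_force: [2.4, 0.8, 12.5]
finger_gap: 0.0003
grip_force: 5.9
```

>>> {"name": "step_arm", "arguments": {
  "deltas": [
    [0, 0, 0, 0, 0, 0, -1],
    [0, 0, 25, 0, 0, 0, -1],
    [0, 0, 45, 0, 0, 0, 0.3],
    [-20, 0, 45, 0, 0, 0, 0.3],
    [-20, 0, 30, 0, 0, 0, 0.3]
  ]
}}

```text
clock: 8.9
tcp_pos: [0.4554, -0.1853, 0.1651]
orientation: [0.002, -0.007, 1.0, -0.001]
wrist_force: [-0.6, -0.7, -0.4]
finger_gap: 0.0433
grip_force: 0.0
```

```bash
cat >> h.py <<'E'
def carton(c,z=.020,box=(.35,.75,-.4,.25)):
    """carton top faces: brown+red+white dot near brown, min rect in mm"""
    hsv=cv2.cvtColor(c["image"],cv2.COLOR_RGB2HSV);cl=cloud(c)
    m=cv2.inRange(hsv,(0,70,50),(24,255,255))|cv2.inRange(hsv,(172,150,60),(180,255,255))
    m=cv2.morphologyEx(m,cv2.MORPH_CLOSE,np.ones((3,3)))
    for k in cv2.findContours(m,0,2)[0]:
        if cv2.contourArea(k)<60: continue
        w=np.array([W(c,u,v,z)[:2] for u,v in k[:,0]]);ce=w.mean(0)
        if not(box[0]<ce[0]<box[1] and box[2]<ce[1]<box[3]): continue
        q=np.zeros(m.shape,np.uint8);cv2.drawContours(q,[k],-1,1,-1)
        print("carton?",cv2.minAreaRect((w*1000).astype(np.float32)),"px",k[:,0].mean(0).round(),"z",np.median(cl[q>0][:,2]).round(4))
E
python3 - <<'E'
from workcell import *
from h import *
s=get_state();print(s["tcp_pos"],s["wrist_force"],s["finger_gap"])
c=read_camera("wrist");np.savez("w2.npz",**c);cv2.imwrite("pics/w2.png",c["image"][:,:,::-1]);carton(c)
E
```

```text
[ 0.45539279 -0.18529686  0.16514879] [-0.64827685 -0.65455108 -0.38694491] 0.043336873900185806
carton? ((589.915283203125, -300.8057861328125), (13.805807113647461, 20.811466217041016), 0.8488895297050476) px [166. 275.] z 0.0198
carton? ((521.8184204101562, -185.89219665527344), (43.150516510009766, 93.11597442626953), 89.42469024658203) px [257. 211.] z 0.0209
```

View pics/w2.png

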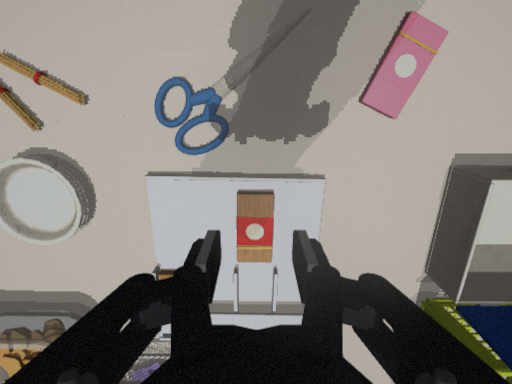

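The carton lies on the apron at pixel (256,228): centre (0.522, -0.186), 93 x 43 mm, straight and clear of the lanes. Picking it up.

>>> {"name": "step_arm", "arguments": {
  "deltas": [
    [33, 0, -30, 0, 0, 0, 0.5],
    [33, -0.5, -40, 0, 0, 0, 0.5],
    [0, 0, -40, 0, 0, 0, 0.5],
    [0, 0, -25, 0, 0, 0, 0.5],
    [0, 0, -8, 0, 0, 0, 0.5]
  ],
  "newtons": 40
}}

```text
clock: 9.45
tcp_pos: [0.5173, -0.1839, 0.0171]
orientation: [-0.002, -0.007, 1.0, 0.001]
wrist_force: [-0.4, -0.3, -0.2]
finger_gap: 0.0643
grip_force: 0.0
```

>>> {"name": "step_arm", "arguments": {
  "deltas": [
    [0, 0, -7, 0, 0, 0, 0.5],
    [0, 0, -4, 0, 0, 0, 0.5],
    [0, 0, 0, 0, 0, 0, 0.5]
  ]
}}

```text
clock: 9.75
tcp_pos: [0.5201, -0.1857, 0.0101]
orientation: [0.001, -0.006, 1.0, -0.0]
wrist_force: [0.8, 0.5, 0.6]
finger_gap: 0.0642
grip_force: 0.0
```

>>> {"name": "step_arm", "arguments": {
  "deltas": [
    [0, 0, -3, 0, 0, 0, 0.5],
    [0, 0, 0, 0, 0, 0, -0.3],
    [0, 0, 0, 0, 0, 0, -0.3],
    [0, 0, 0, 0, 0, 0, -0.3],
    [0, 0, 0, 0, 0, 0, -0.3]
  ]
}}

```text
clock: 10.25
tcp_pos: [0.52, -0.1856, 0.0071]
orientation: [0.001, -0.006, 1.0, -0.0]
wrist_force: [0.1, -0.1, 6.0]
finger_gap: 0.043
grip_force: 41.9
```

>>> {"name": "step_arm", "arguments": {
  "deltas": [
    [0, 0, 8, 0, 0, 0, -0.3],
    [0, 0, 25, 0, 0, 0, -0.3],
    [0, 0, 40, 0, 0, 0, -0.3],
    [0, 0, 40, 0, 0, 0, -0.3],
    [0, 0, 10, 0, 0, 0, -0.3]
  ]
}}

```text
clock: 10.75
tcp_pos: [0.5217, -0.1863, 0.1341]
orientation: [0.003, -0.006, 1.0, -0.002]
wrist_force: [1.4, -0.4, -0.3]
finger_gap: 0.0431
grip_force: 41.2
```

>>> {"name": "step_arm", "arguments": {
  "deltas": [
    [0, 30, 0, 0, 0, 0, -0.3],
    [0, 44, 0, 0, 0, 0, -0.3],
    [0, 44, 0, 0, 0, 0, -0.3],
    [0, 44, 0, 0, 0, 0, -0.3],
    [0, 44, 0, 0, 0, 0, -0.3]
  ]
}}

```text
clock: 11.25
tcp_pos: [0.5187, 0.0224, 0.1288]
orientation: [-0.001, -0.006, 1.0, 0.0]
wrist_force: [1.5, 1.1, -0.2]
finger_gap: 0.0431
grip_force: 41.2
```

>>> {"name": "step_arm", "arguments": {
  "deltas": [
    [0, 44, 0, 0, 0, 0, -0.3],
    [0, 36, 0, 0, 0, 0, -0.3],
    [0, 20, 0, 0, 0, 0, -0.3],
    [0, 0, 0, 0, 0, 0, -0.3]
  ]
}}

```text
clock: 11.65
tcp_pos: [0.5186, 0.1233, 0.1287]
orientation: [-0.001, -0.009, 1.0, 0.0]
wrist_force: [-0.9, 0.0, -1.3]
finger_gap: 0.0432
grip_force: 41.2
```

Run:
```python
from workcell import *
from h import *
s=get_state();print(s["tcp_pos"],s["wrist_force"],s["finger_gap"],s["grip_force"])
c=read_camera("wrist");np.savez("w3.npz",**c);cv2.imwrite("pics/w3.png",c["image"][:,:,::-1]);carton(c,s["tcp_pos"][2]+.012,(.35,.75,0,.25))
```

```text
[0.51855528 0.12329094 0.128659  ] [-0.93726218  0.03390308 -1.28635361] 0.04323229554466374 41.20603144168854
carton? ((521.0409545898438, 123.8157958984375), (94.36309051513672, 44.83132553100586), 0.9381474256515503) px [250. 235.] z 0.1425
carton? ((450.9033203125, 229.93887329101562), (15.451091766357422, 16.08374786376953), 0.9582061767578125) px [476. 133.] z 0.0217
```

View pics/w3.png

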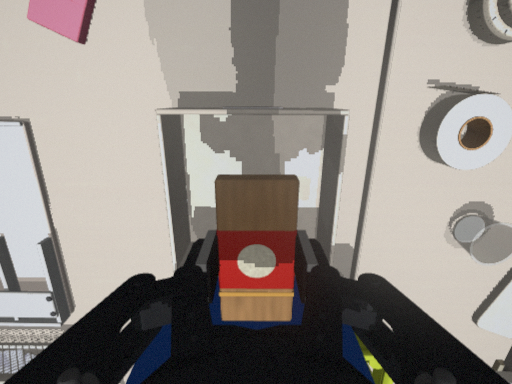

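The carton is held level at (257,248) over the open bin. I'll lower and release it.

>>> {"name": "step_arm", "arguments": {
  "deltas": [
    [0, -3, -30, 0, 0, 0, -0.3],
    [0, 0, -35, 0, 0, 0, -0.3],
    [0, 0, -30, 0, 0, 0, -0.3],
    [0, 0, -18, 0, 0, 0, -0.3],
    [0, 0, -6, 0, 0, 0, -0.3]
  ]
}}

```text
clock: 12.2
tcp_pos: [0.5173, 0.1163, 0.0078]
orientation: [-0.002, -0.005, 1.0, -0.0]
wrist_force: [-0.8, -0.8, -0.8]
finger_gap: 0.0427
grip_force: 41.2
```

>>> {"name": "step_arm", "arguments": {
  "deltas": [
    [0, 0, -2, 0, 0, 0, -0.3],
    [0, 0, 0, 0, 0, 0, 0.3],
    [0, 0, 0, 0, 0, 0, 0.3],
    [0, 0, 0, 0, 0, 0, 0.3],
    [0, 0, 10, 0, 0, 0, 0.3]
  ]
}}

```text
clock: 12.7
tcp_pos: [0.5189, 0.1177, 0.0183]
orientation: [-0.001, -0.006, 1.0, 0.0]
wrist_force: [-0.1, 0.5, 1.3]
finger_gap: 0.0555
grip_force: 0.0
```

>>> {"name": "step_arm", "arguments": {
  "deltas": [
    [0, 0, 40, 0, 0, 0, 0.3],
    [0, 0, 45, 0, 0, 0, 0.3],
    [0, 0, 45, 0, 0, 0, 0.3],
    [0, 0, 20, 0, 0, 0, 0.3],
    [0, 0, 0, 0, 0, 0, 0.3]
  ]
}}

```text
clock: 13.2
tcp_pos: [0.5222, 0.1181, 0.1735]
orientation: [0.005, -0.007, 1.0, 0.0]
wrist_force: [-0.2, 0.7, 0.5]
finger_gap: 0.0558
grip_force: 0.0
```

Run:
```python
from workcell import *
from h import *
s=get_state();print(s["tcp_pos"],s["wrist_force"],s["finger_gap"],s["grip_force"])
c=read_camera("wrist");carton(c,.016,(.35,.75,0,.22))
c=read_camera("scene");np.savez("s3.npz",**c);reds(c)
```

```text
[0.52220036 0.11810386 0.17354056] [-0.2048422   0.72120364  0.50701364] 0.05581254136845551 0.0
carton? ((522.5257568359375, 117.83391571044922), (43.518978118896484, 91.78547668457031), 89.5827865600586) px [263. 179.] z 0.0169
red [265.2 171.7] [259, 167, 12, 10, 41] [ 0.627  -0.2872  0.02  ] z 0.0204
red [230.4 263.2] [222, 255, 18, 17, 143] [0.5209 0.1267 0.02  ] z 0.0157
```

The first carton lies flat in the bin at (0.5225, 0.118, z 0.017 top). The second is still in its lane, so I'll go and press it.

>>> {"name": "step_arm", "arguments": {
  "deltas": [
    [5, -40, 0, 0, 0, 0, -1],
    [9, -42, 0, 0, 0, 0, -1],
    [9, -42, 0, 0, 0, 0, -1],
    [9, -42, 0, 0, 0, 0, -1],
    [9, -42, 0, 0, 0, 0, -1]
  ]
}}

```text
clock: 13.8
tcp_pos: [0.5594, -0.0915, 0.1664]
orientation: [-0.002, -0.007, 1.0, 0.001]
wrist_force: [0.7, 0.4, 0.2]
finger_gap: -0.0001
grip_force: 0.0
```

>>> {"name": "step_arm", "arguments": {
  "deltas": [
    [9, -42, 0, 0, 0, 0, -1],
    [9, -42, 0, 0, 0, 0, -1],
    [9, -42, 0, 0, 0, 0, -1],
    [9, -42, 0, 0, 0, 0, -1],
    [9, -28, 0, 0, 0, 0, -1]
  ]
}}

```text
clock: 14.3
tcp_pos: [0.6044, -0.2887, 0.1658]
orientation: [-0.002, -0.005, 1.0, 0.001]
wrist_force: [1.1, -0.0, 0.0]
finger_gap: 0.0
grip_force: 0.0
```

>>> {"name": "step_arm", "arguments": {
  "deltas": [
    [0, 0, -40, 0, 0, 0, -1],
    [0, 0, -40, 0, 0, 0, -1],
    [0, 0, -35, 0, 0, 0, -1],
    [0, 0, -18, 0, 0, 0, -1],
    [0, 0, 0, 0, 0, 0, -1]
  ]
}}

```text
clock: 14.8
tcp_pos: [0.6015, -0.2839, 0.0293]
orientation: [-0.005, -0.006, 1.0, 0.003]
wrist_force: [-0.0, -0.3, -0.8]
finger_gap: 0.0002
grip_force: 0.0
```

Run:
```python
from workcell import *
from h import *
s=get_state();print(s["tcp_pos"],s["wrist_force"],s["finger_gap"])
c=read_camera("scene");np.savez("s4.npz",**c);reds(c)
```

```text
[ 0.60152783 -0.2838625   0.02933435] [-0.02522319 -0.32828842 -0.84689412] 0.0002085122677585195
red [264.6 172. ] [260, 167, 8, 10, 31] [ 0.6279 -0.2844  0.02  ] z 0.0194
red [230.3 263.1] [222, 255, 18, 17, 139] [0.5212 0.1264 0.02  ] z 0.0156
```

>>> {"name": "step_arm", "arguments": {
  "deltas": [
    [9, -4.5, 0, 0, 0, 0, -1],
    [0, 0, -6, 0, 0, 0, -1],
    [0, 0, -4, 0, 0, 0, -1],
    [0, 0, -2.5, 0, 0, 0, -1],
    [0, 0, 0, 0, 0, 0, -1]
  ]
}}

```text
clock: 15.35
tcp_pos: [0.6139, -0.2904, 0.0224]
orientation: [-0.0, -0.006, 1.0, 0.0]
wrist_force: [0.5, -0.5, -0.6]
finger_gap: 0.0001
grip_force: 0.0
```

>>> {"name": "step_arm", "arguments": {
  "deltas": [
    [0, 2, -3, 0, 0, 0, -1],
    [0, 0, 0, 0, 0, 0, -1]
  ]
}}

```text
clock: 15.55
tcp_pos: [0.6147, -0.2888, 0.0202]
orientation: [0.0, -0.006, 1.0, -0.0]
wrist_force: [0.7, -0.6, 0.4]
finger_gap: -0.0001
grip_force: 0.0
```

>>> {"name": "step_arm", "arguments": {
  "deltas": [
    [0, 0, -2, 0, 0, 0, -1],
    [0, 0, 0, 0, 0, 0, -1]
  ]
}}

```text
clock: 15.75
tcp_pos: [0.6151, -0.289, 0.0201]
orientation: [0.001, -0.006, 1.0, -0.001]
wrist_force: [-2.4, 1.4, 9.9]
finger_gap: -0.0
grip_force: 5.3
```

>>> {"name": "step_arm", "arguments": {
  "deltas": [
    [-8, 0, -0.5, 0, 0, 0, -1],
    [-12, 0, 0, 0, 0, 0, -1],
    [-12, 0, 0, 0, 0, 0, -1],
    [-12, 0, 0, 0, 0, 0, -1],
    [-12, 0, 0, 0, 0, 0, -1]
  ]
}}

```text
clock: 16.25
tcp_pos: [0.5611, -0.2899, 0.0201]
orientation: [0.003, -0.007, 1.0, -0.001]
wrist_force: [3.0, 0.1, 8.7]
finger_gap: -0.0002
grip_force: 4.6
```

>>> {"name": "step_arm", "arguments": {
  "deltas": [
    [-12, 0, 0, 0, 0, 0, -1],
    [-12, 0, 0, 0, 0, 0, -1],
    [-12, 0, 0, 0, 0, 0, -1],
    [-12, 0, 0, 0, 0, 0, -1],
    [-12, 0, 0, 0, 0, 0, -1]
  ]
}}

```text
clock: 16.75
tcp_pos: [0.5012, -0.2904, 0.02]
orientation: [0.003, -0.007, 1.0, -0.002]
wrist_force: [3.7, 0.5, 10.3]
finger_gap: 0.0002
grip_force: 5.0
```

>>> {"name": "step_arm", "arguments": {
  "deltas": [
    [0, 0, 0, 0, 0, 0, -1],
    [0, 0, 25, 0, 0, 0, -1],
    [0, 0, 45, 0, 0, 0, 0.5],
    [-20, 0, 45, 0, 0, 0, 0.5],
    [-20, 0, 30, 0, 0, 0, 0.5]
  ]
}}

```text
clock: 17.25
tcp_pos: [0.4591, -0.2892, 0.1654]
orientation: [0.001, -0.007, 1.0, -0.001]
wrist_force: [0.3, -1.0, 0.2]
finger_gap: 0.0434
grip_force: 0.0
```

Run:
```python
from workcell import *
from h import *
s=get_state();print(s["tcp_pos"],s["wrist_force"],s["finger_gap"],s["joint_pos"])
c=read_camera("wrist");np.savez("w4.npz",**c);carton(c);print("bin");carton(c,.016,(.35,.75,0,.22))
c=read_camera("scene");reds(c)
```

```text
[ 0.45908123 -0.28920785  0.16540749] [ 0.33717554 -1.00998612  0.22209454] 0.04337049207902408 [-7.10250610e-01  2.76417349e-01 -1.68138624e-01  1.12276235e+00
  1.82991411e-04 -7.23975249e-01]
carton? ((519.2047729492188, -290.68780517578125), (93.03974914550781, 43.96919631958008), 0.9114705324172974) px [255. 210.] z 0.0209
bin
red [291.  183.1] [284, 177, 15, 13, 92] [ 0.5198 -0.2799  0.02  ] z 0.0196
red [230.3 263.3] [222, 255, 18, 17, 143] [0.521  0.1272 0.02  ] z 0.0158
```

Second carton: centre (0.519, -0.2905), 93 x 44 mm, straight and clear of the lanes. Picking it up.

>>> {"name": "step_arm", "arguments": {
  "deltas": [
    [30, 0, -30, 0, 0, 0, 0.5],
    [30, -1.5, -40, 0, 0, 0, 0.5],
    [0, 0, -40, 0, 0, 0, 0.5],
    [0, 0, -25, 0, 0, 0, 0.5],
    [0, 0, -8, 0, 0, 0, 0.5]
  ]
}}

```text
clock: 17.85
tcp_pos: [0.5161, -0.2879, 0.0148]
orientation: [-0.003, -0.007, 1.0, 0.002]
wrist_force: [0.2, -0.3, -0.1]
finger_gap: 0.0639
grip_force: 0.0
```

>>> {"name": "step_arm", "arguments": {
  "deltas": [
    [0, 0, -7, 0, 0, 0, 0.5],
    [0, 0, -4, 0, 0, 0, 0.5],
    [0, 0, 0, 0, 0, 0, 0.5]
  ]
}}

```text
clock: 18.15
tcp_pos: [0.519, -0.2907, 0.009]
orientation: [0.001, -0.006, 1.0, -0.0]
wrist_force: [-1.3, 0.7, 0.5]
finger_gap: 0.0639
grip_force: 0.0
```

>>> {"name": "step_arm", "arguments": {
  "deltas": [
    [0, 0, -2, 0, 0, 0, 0.5],
    [0, 0, 0, 0, 0, 0, -0.3],
    [0, 0, 0, 0, 0, 0, -0.3],
    [0, 0, 0, 0, 0, 0, -0.3],
    [0, 0, 0, 0, 0, 0, -0.3]
  ]
}}

```text
clock: 18.65
tcp_pos: [0.519, -0.2907, 0.0072]
orientation: [0.001, -0.006, 1.0, -0.0]
wrist_force: [-1.4, 0.1, 6.6]
finger_gap: 0.0427
grip_force: 41.8
```

>>> {"name": "step_arm", "arguments": {
  "deltas": [
    [0, 0, 8, 0, 0, 0, -0.3],
    [0, 0, 25, 0, 0, 0, -0.3],
    [0, 0, 40, 0, 0, 0, -0.3],
    [0, 0, 40, 0, 0, 0, -0.3],
    [0, 0, 10, 0, 0, 0, -0.3]
  ]
}}

```text
clock: 19.15
tcp_pos: [0.5205, -0.2917, 0.1343]
orientation: [0.003, -0.006, 1.0, -0.002]
wrist_force: [1.6, -0.5, -0.1]
finger_gap: 0.0431
grip_force: 41.0
```

>>> {"name": "step_arm", "arguments": {
  "deltas": [
    [0, 30, 0, 0, 0, 0, -0.3],
    [0, 42, 0, 0, 0, 0, -0.3],
    [0, 42, 0, 0, 0, 0, -0.3],
    [0, 42, 0, 0, 0, 0, -0.3],
    [0, 42, 0, 0, 0, 0, -0.3]
  ]
}}

```text
clock: 19.65
tcp_pos: [0.5176, -0.0906, 0.1287]
orientation: [-0.001, -0.006, 1.0, 0.0]
wrist_force: [0.3, -1.4, -1.0]
finger_gap: 0.0429
grip_force: 41.0
```

>>> {"name": "step_arm", "arguments": {
  "deltas": [
    [0, 42, 0, 0, 0, 0, -0.3],
    [0, 42, 0, 0, 0, 0, -0.3],
    [0, 42, 0, 0, 0, 0, -0.3],
    [0, 42, 0, 0, 0, 0, -0.3],
    [0, 40, 0, 0, 0, 0, -0.3]
  ]
}}

```text
clock: 20.15
tcp_pos: [0.5176, 0.1175, 0.1288]
orientation: [-0.001, -0.007, 1.0, 0.0]
wrist_force: [0.8, 0.1, -1.1]
finger_gap: 0.043
grip_force: 41.0
```

Run:
```python
from workcell import *
from h import *
s=get_state();print(s["tcp_pos"],s["wrist_force"],s["finger_gap"],s["grip_force"])
c=read_camera("wrist");np.savez("w5.npz",**c);carton(c,s["tcp_pos"][2]+.012,(.35,.75,0,.22))
s=get_state();print(s["tcp_pos"])
```

```text
[0.51756688 0.11754194 0.1287912 ] [ 0.78470459  0.14673553 -1.0544374 ] 0.04298614567483181 41.04551553726196
carton? ((511.2821350097656, 118.15912628173828), (108.71459197998047, 45.249324798583984), 0.7388462424278259) px [256. 245.] z 0.1424
[0.51720459 0.1227609  0.12884771]
```

>>> {"name": "step_arm", "arguments": {
  "deltas": [
    [2, -3, -30, 0, 0, 0, -0.3],
    [0, 0, -35, 0, 0, 0, -0.3],
    [0, 0, -27, 0, 0, 0, -0.3],
    [0, 0, -13, 0, 0, 0, -0.3],
    [0, 0, 0, 0, 0, 0, -0.3]
  ]
}}

```text
clock: 20.7
tcp_pos: [0.5177, 0.1124, 0.0215]
orientation: [-0.003, -0.006, 1.0, -0.0]
wrist_force: [0.6, 0.8, -0.4]
finger_gap: 0.0429
grip_force: 41.1
```

>>> {"name": "step_arm", "arguments": {
  "deltas": [
    [0, 0, -5, 0, 0, 0, -0.3],
    [0, 0, 0, 0, 0, 0, -0.3]
  ]
}}

```text
clock: 20.9
tcp_pos: [0.5208, 0.1127, 0.0196]
orientation: [0.0, -0.006, 1.0, 0.0]
wrist_force: [-0.4, 0.0, -0.7]
finger_gap: 0.0429
grip_force: 41.1
```

>>> {"name": "step_arm", "arguments": {
  "deltas": [
    [0, 4, -2, 0, 0, 0, -0.3],
    [0, 0, 0, 0, 0, 0, -0.3],
    [0, 0, 0, 0, 0, 0, 0.3],
    [0, 0, 0, 0, 0, 0, 0.3],
    [0, 0, 0, 0, 0, 0, 0.3]
  ]
}}

```text
clock: 21.4
tcp_pos: [0.5207, 0.1168, 0.0176]
orientation: [0.0, -0.006, 1.0, 0.0]
wrist_force: [-0.2, -0.0, -0.2]
finger_gap: 0.0556
grip_force: 0.0
```

>>> {"name": "step_arm", "arguments": {
  "deltas": [
    [0, 0, 10, 0, 0, 0, 0.3],
    [0, 0, 40, 0, 0, 0, 0.3],
    [0, 0, 45, 0, 0, 0, 0.3],
    [0, 0, 45, 0, 0, 0, 0.3],
    [0, 0, 10, 0, 0, 0, 0.3]
  ]
}}

```text
clock: 21.9
tcp_pos: [0.5236, 0.117, 0.1738]
orientation: [0.005, -0.006, 1.0, 0.0]
wrist_force: [1.2, 0.0, 0.9]
finger_gap: 0.0554
grip_force: 0.0
```

Run:
```python
from workcell import *
from h import *
s=get_state();print(s["clock"],s["tcp_pos"],s["wrist_force"],s["finger_gap"],s["joint_pos"])
c=read_camera("wrist");np.savez("w6.npz",**c);carton(c,.028,(.35,.75,0,.22))
c=read_camera("scene");np.savez("s6.npz",**c);reds(c,.028)
cv2.imwrite("pics/s6.png",cv2.resize(c["image"][150:320,130:360,::-1],None,fx=3.4,fy=3.4))
cl=cloud(c);hsv=cv2.cvtColor(c["image"],cv2.COLOR_RGB2HSV)
m=(cv2.inRange(hsv,(105,130,30),(125,255,255))>0)&(cl[...,0]>.5)&(cl[...,0]<.67)&(cl[...,1]>.03)&(cl[...,1]<.22)&(cl[...,2]>.07)&(cl[...,2]<.25)
p=cl[m];A=np.c_[p[:,2],p[:,1],np.ones(len(p))];print("lid",len(p),np.linalg.lstsq(A,p[:,0],rcond=None)[0],p.max(0))
b=(c["image"].max(2)<60)&(cl[...,0]>.59)&(cl[...,0]<.67)&(cl[...,1]>.09)&(cl[...,1]<.16)&(cl[...,2]>.15)&(cl[...,2]<.21)
print("handle",b.sum(),cl[b].mean(0) if b.any() else 0,cl[b].min(0),cl[b].max(0))
```

```text
21.9 [0.52358179 0.11696881 0.17377235] [1.15883613 0.00629364 0.9025002 ] 0.05543421125059971 [ 7.00664253e-02  2.55199441e-01 -1.75523223e-01  1.13035010e+00
  8.76615934e-05  5.72493701e-02]
carton? ((521.06591796875, 117.37952423095703), (92.2265853881836, 44.23994064331055), 0.7102801203727722) px [253. 165.] z 0.0289
red [230.  262.1] [222, 252, 19, 20, 176] [0.5208 0.1288 0.028 ] z 0.0276
lid 1000 [ 0.03701835 -0.01015645  0.59119539] [0.61348991 0.19913128 0.21520788]
handle 217 [0.6014966  0.12707784 0.18325637] [0.59292614 0.09020782 0.15038718] [0.62991519 0.15957588 0.2074601 ]
```

View pics/s6.png

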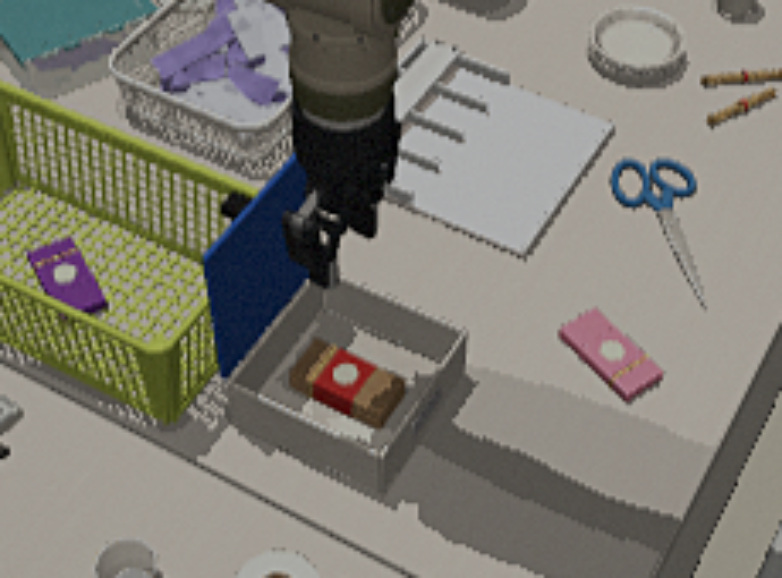

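Both cartons are stacked flat in the bin at crop (345,380), tops at z = 0.028, and the rack is empty. The lid is still up, with its handle at crop (235,205). I'll measure the handle from this frame.

Run:
```python
from h import *
c=dict(np.load("s6.npz"));cl=cloud(c)
u,v=np.meshgrid(np.arange(512),np.arange(384))
b=(c["image"].max(2)<60)&(u>190)&(u<210)&(v>200)&(v<220)
p=cl[b];print(b.sum(),np.median(p,0),p.min(0),p.max(0));print(np.percentile(p,[10,90],axis=0))
for t in (1.58,1.61,1.65,1.7): a=t+.1626;print(t,P(c,[.594-.1297*np.cos(a),.1212,.06+.1297*np.sin(a)]))
print(np.mean(np.argwhere(b),0)[::-1])
```

```text
122 [0.59741526 0.12712341 0.19362665] [0.59343206 0.10544328 0.1637407 ] [0.62991519 0.16374574 0.2074601 ]
[[0.59541207 0.11568787 0.18027412]
 [0.6252186  0.1468231  0.20224518]]
1.58 [201.19040008 210.48576454]
1.61 [200.05778889 210.15695061]
1.65 [198.56812317 209.76965869]
1.7 [196.74272108 209.36820154]
[202.62295082 212.57377049]
```

>>> {"name": "step_arm", "arguments": {
  "deltas": [
    [0, 0, 30, 0, 0, 0, 0.1],
    [0, 0, 45, 0, 0, 0, 0.1],
    [0, 0, 45, 0, 0, 0, 0.1],
    [40, 2, 0, 0, 0, 0, 0.1],
    [40, 2, 0, 0, 0, 0, 0.1]
  ]
}}

```text
clock: 22.5
tcp_pos: [0.6013, 0.121, 0.2884]
orientation: [0.001, -0.007, 1.0, 0.0]
wrist_force: [0.3, -0.2, 0.3]
finger_gap: 0.0467
grip_force: 0.0
```

>>> {"name": "step_arm", "arguments": {
  "deltas": [
    [30, 0, 0, 0, 0, 0, 0.1],
    [0, 0, -35, 0, 0, 0, 0.1],
    [0, 0, -40, 0, 0, 0, 0.1],
    [0, 0, -30, 0, 0, 0, 0.1],
    [0, 0, 0, 0, 0, 0, 0.1]
  ]
}}

```text
clock: 23.0
tcp_pos: [0.6261, 0.1204, 0.1747]
orientation: [-0.007, -0.006, 1.0, -0.0]
wrist_force: [-1.9, 0.3, 0.3]
finger_gap: 0.0472
grip_force: 0.0
```

>>> {"name": "step_arm", "arguments": {
  "deltas": [
    [2, 0, 0, 0, 0, 0, 0.1],
    [0, 0, 0, 0, 0, 0, -1],
    [0, 0, 0, 0, 0, 0, -1],
    [0, 0, 0, 0, 0, 0, -1],
    [0, 0, 0, 0, 0, 0, -1]
  ],
  "newtons": 30
}}

```text
clock: 23.5
tcp_pos: [0.6339, 0.1213, 0.1846]
orientation: [0.002, -0.007, 1.0, 0.001]
wrist_force: [0.7, 2.4, 6.5]
finger_gap: 0.0206
grip_force: 31.4
```

Run:
```python
from workcell import *
from h import *
s=get_state();print(s["tcp_pos"],s["wrist_force"],s["finger_gap"],s["grip_force"])
c=read_camera("scene");np.savez("s7.npz",**c)
cl=cloud(c);hsv=cv2.cvtColor(c["image"],cv2.COLOR_RGB2HSV)
m=(cv2.inRange(hsv,(105,130,30),(125,255,255))>0)&(cl[...,0]>.5)&(cl[...,0]<.67)&(cl[...,1]>.03)&(cl[...,1]<.22)&(cl[...,2]>.07)&(cl[...,2]<.25)
p=cl[m];A=np.c_[p[:,2],p[:,1],np.ones(len(p))];print("lid",len(p),np.linalg.lstsq(A,p[:,0],rcond=None)[0])
```

```text
[0.63385861 0.12132214 0.18456458] [0.67596745 2.37943005 6.48015135] 0.02058050665438606 31.41121208667755
lid 1189 [ 0.03686038 -0.01174952  0.59153167]
```

Run:
```python
import numpy as np
a=np.linspace(1.843,.223,26);x=-131.2*np.cos(a);z=131.2*np.sin(a)
print(np.c_[np.diff(x),np.diff(z)].round(1).tolist())
```

```text
[[-8.3, 2.0], [-8.4, 1.5], [-8.4, 0.9], [-8.5, 0.4], [-8.5, -0.2], [-8.5, -0.7], [-8.4, -1.3], [-8.3, -1.8], [-8.2, -2.3], [-8.0, -2.9], [-7.8, -3.4], [-7.6, -3.9], [-7.3, -4.4], [-7.0, -4.8], [-6.7, -5.3], [-6.3, -5.7], [-5.9, -6.1], [-5.5, -6.5], [-5.1, -6.8], [-4.7, -7.1], [-4.2, -7.4], [-3.7, -7.7], [-3.2, -7.9], [-2.7, -8.1], [-2.1, -8.2]]
```

>>> {"name": "step_arm", "arguments": {
  "deltas": [
    [-8.3, -0.1, 2, 0, 0, 0, -1],
    [-8.4, -0.1, 1.5, 0, 0, 0, -1],
    [-8.4, -0.1, 0.9, 0, 0, 0, -1],
    [-8.5, -0.1, 0.4, 0, 0, 0, -1],
    [-8.5, -0.1, -0.2, 0, 0, 0, -1]
  ]
}}

```text
clock: 24.05
tcp_pos: [0.5916, 0.1208, 0.189]
orientation: [0.003, -0.007, 1.0, 0.001]
wrist_force: [2.8, 2.7, 6.6]
finger_gap: 0.0209
grip_force: 34.3
```

>>> {"name": "step_arm", "arguments": {
  "deltas": [
    [-8.5, -0.1, -0.7, 0, 0, 0, -1],
    [-8.4, -0.1, -1.3, 0, 0, 0, -1],
    [-8.3, -0.1, -1.8, 0, 0, 0, -1],
    [-8.2, -0.1, -2.3, 0, 0, 0, -1],
    [-8, -0.1, -2.9, 0, 0, 0, -1]
  ]
}}

```text
clock: 24.55
tcp_pos: [0.5497, 0.1203, 0.1805]
orientation: [0.002, -0.007, 1.0, 0.001]
wrist_force: [-0.6, 3.5, 12.0]
finger_gap: 0.0209
grip_force: 38.4
```

>>> {"name": "step_arm", "arguments": {
  "deltas": [
    [-7.8, -0.1, -3.4, 0, 0, 0, -1],
    [-7.6, -0.1, -3.9, 0, 0, 0, -1],
    [-7.3, -0.1, -4.4, 0, 0, 0, -1],
    [-7, -0.1, -4.8, 0, 0, 0, -1],
    [-6.7, -0.1, -5.3, 0, 0, 0, -1]
  ]
}}

```text
clock: 25.05
tcp_pos: [0.5113, 0.1198, 0.158]
orientation: [0.0, -0.007, 1.0, 0.001]
wrist_force: [-5.7, 2.5, 11.5]
finger_gap: 0.0212
grip_force: 42.1
```

>>> {"name": "step_arm", "arguments": {
  "deltas": [
    [-6.3, -0.1, -5.7, 0, 0, 0, -1],
    [-5.9, -0.1, -6.1, 0, 0, 0, -1],
    [-5.5, -0.1, -6.5, 0, 0, 0, -1],
    [-5.1, -0.1, -6.8, 0, 0, 0, -1],
    [-4.7, -0.1, -7.1, 0, 0, 0, -1]
  ]
}}

```text
clock: 25.55
tcp_pos: [0.482, 0.1194, 0.1243]
orientation: [-0.002, -0.007, 1.0, 0.001]
wrist_force: [-5.8, 4.0, 8.1]
finger_gap: 0.0205
grip_force: 44.6
```

```bash
cat >> h.py <<'E'
def lid(c):
    cl=cloud(c);hsv=cv2.cvtColor(c["image"],cv2.COLOR_RGB2HSV)
    m=(cv2.inRange(hsv,(105,130,30),(125,255,255))>0)&(cl[...,0]>.43)&(cl[...,0]<.61)&(cl[...,1]>.03)&(cl[...,1]<.2)&(cl[...,2]>.055)&(cl[...,2]<.2)
    p=cl[m];A=np.c_[p[:,0]-.594,p[:,1]-.12,np.ones(len(p))];print("lid",len(p),np.linalg.lstsq(A,p[:,2],rcond=None)[0])
E
python3 - <<'E'
from workcell import *
from h import *
print(get_state()["tcp_pos"]);lid(read_camera("scene"))
E
```

```text
[0.48203184 0.11940569 0.12429757]
lid 1350 [-0.37816811 -0.00570658  0.06622794]
```

>>> {"name": "step_arm", "arguments": {
  "deltas": [
    [-4.2, -0.1, -7.4, 0, 0, 0, -1],
    [-3.7, -0.1, -7.7, 0, 0, 0, -1],
    [-3.2, -0.1, -7.9, 0, 0, 0, -1],
    [-2.7, -0.1, -8.1, 0, 0, 0, -1],
    [-2.1, -0.1, -8.2, 0, 0, 0, -1]
  ]
}}

```text
clock: 26.1
tcp_pos: [0.465, 0.1191, 0.084]
orientation: [-0.003, -0.007, 1.0, 0.001]
wrist_force: [-6.7, 5.7, 4.4]
finger_gap: 0.0209
grip_force: 46.0
```

>>> {"name": "step_arm", "arguments": {
  "deltas": [
    [-1, 0, -3, 0, 0, 0, -1],
    [0, 0, -3, 0, 0, 0, -1],
    [0, 0, 0, 0, 0, 0, -1]
  ]
}}

```text
clock: 26.4
tcp_pos: [0.4639, 0.1192, 0.0794]
orientation: [-0.003, -0.007, 1.0, 0.001]
wrist_force: [-11.8, 4.4, 17.7]
finger_gap: 0.0206
grip_force: 47.6
```

Run:
```python
from workcell import *
from h import *
print(get_state()["tcp_pos"]);lid(read_camera("scene"));lid(read_camera("top"))
```

```text
[0.46386723 0.11921572 0.07941356]
lid 1715 [-1.46010795e-02  9.65711237e-05  6.57377369e-02]
lid 579 [-0.10176772 -0.08392985  0.05889422]
```

>>> {"name": "step_arm", "arguments": {
  "deltas": [
    [0, 0, 0, 0, 0, 0, 0.1],
    [0, 0, 0, 0, 0, 0, 0.1],
    [0, 0, 0, 0, 0, 0, 0.1],
    [0, 0, 20, 0, 0, 0, 0.1],
    [0, 0, 40, 0, 0, 0, 0.1]
  ]
}}

```text
clock: 27.0
tcp_pos: [0.4655, 0.1177, 0.1362]
orientation: [-0.004, -0.006, 1.0, -0.0]
wrist_force: [0.5, -0.2, -0.0]
finger_gap: 0.0472
grip_force: 0.0
```

>>> {"name": "step_arm", "arguments": {
  "deltas": [
    [0, 0, 45, 0, 0, 0, 0.1],
    [-10, 0, 45, 0, 0, 0, 0.1],
    [-10, 0, 40, 0, 0, 0, 0.1],
    [0, 0, 0, 0, 0, 0, 0.1]
  ]
}}

```text
clock: 27.4
tcp_pos: [0.45, 0.1183, 0.2742]
orientation: [0.005, -0.006, 1.0, 0.0]
wrist_force: [0.7, 0.3, -0.4]
finger_gap: 0.0467
grip_force: 0.0
```

Run:
```python
from workcell import *
from h import *
s=get_state();print(s["clock"],s["tcp_pos"],s["wrist_force"],s["finger_gap"],s["grip_force"])
c=read_camera("scene");lid(c);lid(read_camera("wrist"))
cv2.imwrite("pics/s8.png",cv2.resize(c["image"][150:384,130:400,::-1],None,fx=2.5,fy=2.5))
```

```text
27.4 [0.45001156 0.11830738 0.27421782] [ 0.66635637  0.26741061 -0.3528828 ] 0.04674429815620878 0.0
lid 2043 [-0.00254327 -0.00115691  0.06637232]
lid 8977 [-2.64364381e-05  1.34760486e-05  6.71968238e-02]
```

View pics/s8.png

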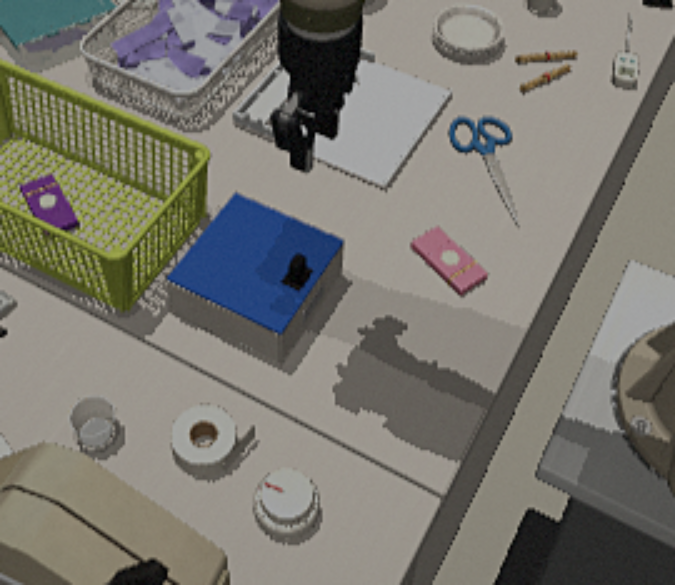

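The lid is fully shut, with a measured slope of about 0.000 to 0.003 rad. The gripper is clear, and the bystanders are where they were: timer at crop (287,500), roll at (205,435), cup at (95,425).

```bash
python3 -c "
from workcell import *
print(hand_in())"
```

```text
the job is handed in; nothing more can be done
None
```

Job handed in: both cartons lie flat, one on top of the other, in the bin, the lid is fully shut by its handle, and the other things on the table were left where they were; the hand-in gave no verdict.

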